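# Reset the lamp-hour counter of the microscope's power supply

### The arm

A 6-joint arm with a two-finger parallel gripper is mounted at the origin on the work surface. World frame = base frame: x ahead of the robot, y to its left, z up, the work surface at z = 0. Lengths are in mm, angles in degrees, forces in N, time in s.
With the tool pointing down it reaches from about 350 to 850 mm from the base axis. Payload 8.1 kg.
Tool frame: the origin (TCP) lies between the finger pads; the fingertips stand 22 mm ahead of it and the grasp point (between the pads) lies 3 mm ahead of it; z points along the fingers, y is the line along which they close (so a half turn about z gives the same grasp; the last joint's range is limited). The gripper opens to 85 mm and grips with 20 to 120 N. Pads are 22 mm wide; open, the fingers measure 114 mm over their backs; the gripper's body (76 mm by 85 mm) begins 54 mm behind the grasp point. The pads swing forward as they close: fully open they stand 13 mm farther back than shut.
Start: joints at [71.941, 7.471, 85.268, -0, 87.261, -4.893], TCP at [136.647, 584.237, 220.792] pointing down, gripper open.
Joint ranges: [-169.43, 169.43], [-51.17, 129.36], [1.28, 143.12], [-76.62, 256.62], [0, 156.53], [-152.29, 152.29]. Speed limits (degrees/s): [136.94, 136.94, 159.86, 180, 180, 180].

### API

Orientations are given as [roll, pitch, yaw] about the fixed x, y, z axes, in that order (R = Rz(yaw) Ry(pitch) Rx(roll)).
In Python, from bench import sense, snapshot, calibration, hand_in gives the robot as it stands.
- The arm moves only by the shell command python3 -m crank 'ROWS' [FORCE]. ROWS is JSON, a list of rows, each a list of 5 numbers: the shift along the tool's x, y, z in cm, then the turn about the tool's z in rad, then the finger opening in cm, from 0 to 8.54. A call has 1 to 20 rows; each row is the pose to reach, as a shift and turn from the pose commanded when the call began, along the tool's axes at that moment; what a row does not reach only later rows make up. A row lasts 1/10 s, in which the tool goes at most 50 mm and 8.59 degrees, less where a joint would pass 70% of its speed; a pose out of reach is approached as far as the arm can. A call with a gripper value outside its range is refused whole. The fingers move at their own pace and stop on an object; FORCE is the grip in N (left out, the last holds). Time passes only in rows, so rows that repeat a pose let the fingers close. It gives the time, the measured TCP pose, the force, the opening and the grip force at its end, in the units of the state.
- sense(): the state, without advancing time (a new reading comes with each control period).
- snapshot(name): name is "scene" or "top"; returns (picture, depth): 420x560x3 uint8, red, green, blue; 420x560 float32, mm along the optical axis (not along the pixel's ray), 0 where there is no reading.
- calibration(name): a dict with "fovy" (degrees; the focal length in pixels is half the picture's height over the tangent of half this angle, whatever the lens; pixels are square), "cx", "cy" (the principal point, pixels), "rvec" (rotation vector, rad) and "tvec" (3), from world to camera coordinates, as OpenCV has them. Camera axes: x right, y down, z forward; pixel columns grow to the right and rows downward; lengths in mm; the calibration is good to about 2 mm. A picture is of the moment at which its call begins. calibration takes no time and is no camera call.
- hand_in(): hands the job in; it is judged then, once.
The state is a dict: "time": time; "joint_pos": joint angles; "qd": joint speeds; "joint_efforts": joint torques, N m; "tool_pos": TCP position; "tcp_rot": TCP orientation; "ft_force": force on the tool from outside, world axes, zero at the start; "wrist_torque": the same for the moment, N m; "finger_gap": finger opening in mm; "grip_force": force on a finger pad.
Only numpy, scipy, OpenCV 4.12 (cv2) and the standard library are available. Lean on these libraries where they do the work, as an engineer would, in place of code of your own. Each camera call takes 0.05 s, during which the arm holds its last target. There are 200 camera calls.

### The job

A new lamp has just been fitted to the microscope: turn the rotary main switch on the lamp power supply fully to on, then take the slim driver out of the stand, put its shaft through the small round hole in the panel and push the recessed lamp-hour reset button all the way down. Keep it pressed for more than a second and finish while you are still gripping the driver and holding the button down. Leave the brightness knob, the other two drivers and the other things on the bench as they are.

Things in the scene. Friction and masses are not known exactly. Their poses are not given: they have to be found in the camera images.
- supply: grey lamp power supply, a desk console fixed to the bench, 300 mm wide (y), 108 high; origin on the bench under its panel's centre. The panel (170 mm along the slope, 18 deg) slopes down to -x: edges 56 and 108 mm high, centre 82. Left (+y) to right: main switch, round brightness knob (30 wide, 18 high), reset hole (front right). Fuse cap (18 wide, 10 high) back right; hour counter behind the knob
- switch_axis (a point): point on the panel's surface on the main switch's turning axis, 95 mm left of the panel's middle. z is the panel's outward normal, x points up the slope, y to the left along the panel. It does not turn with the handle
- switch_grip (a point): on the main switch's axis at grip height, 28 mm above the panel. Handle: black bar 12 mm thick, from 27 mm behind the axis to 25 ahead at its pointed end (white line); its top 37 mm, its round foot (46 wide) 7 mm above the panel, on a 60 mm square plate 4 mm thick. Axes turn with it: y along the bar to the pointed end, x across, z the panel's outward normal
- switch (a joint): main switch angle: 0 off (bar lies across the panel, pointed end to the left), 1.571 on (pointed end up the slope, a quarter turn clockwise seen from above the panel), with end stops at both. A snap spring of about 0.12 N m pulls the bar to the nearer of the two once it is let go or is past the middle
- reset_hole (a point): centre of the mouth of the reset hole, at the top of its steel rim (23 mm wide, 2 mm proud of the panel). The hole is 13 mm wide and square to the panel: z is the outward normal (18 degrees from vertical), x points up the slope, y to the left. The button's face lies 10 mm below this point, and 14 mm below it when fully down
- reset (a joint): travel of the recessed reset button (11 mm wide): 0 out, 0.004 m fully down. It springs back; it needs 3 N to move and 6 N when fully down on its stop
- stand: aluminium driver stand fixed to the bench, 60 x 170 mm, top 85 mm high, with three 12 mm holes in a row along its y axis, 55 mm apart; open below the 8 mm top plate. Origin on the bench under its middle
- driver: slim driver, 145 mm long, about 35 g: blunt round steel shaft 5 mm thick, 65 long; straight black handle 16 mm thick, 80 long (slimmest and tallest of three, small steel cap). Stands upright in any one of the stand's holes, handle's lower end resting on the stand's top (85 mm high), shaft end 20 mm above the bench. Origin at the shaft's end, z up towards the handle
- driver_tip (a point): the blunt lower end of the slim driver's shaft, on its axis; same axes as the driver
- driver_handle (a point): middle of the slim driver's handle, on its axis, 105 mm above the blunt end
- nut_driver: a thicker driver in another hole of the stand: shaft 10 mm thick, handle 23 mm thick and 60 mm long, top 145 mm above the bench; to be left in place. Origin at the shaft's lower end
- flat_driver: the short stubby driver in the remaining hole: shaft 10 mm thick, handle 26 mm thick and 45 mm long, top 130 mm above the bench; to be left in place. Origin at the shaft's lower end
- brightness_mark (a point): white mark at the rim of the brightness knob's top, 14 mm from the knob's axis; moves when the knob is turned. Leave it alone
- mount_a: black resin specimen mount, a disc 30 mm wide and 20 mm high, loose; origin at the centre of its underside
- mount_b: a second specimen mount like it, 30 mm wide, 20 mm high, loose; origin at the centre of its underside
- cleaner: small amber bottle of lens cleaner, 42 mm wide, 95 mm high, loose; origin at the centre of its underside
- mouse: black computer mouse, 105 x 60 x 32 mm, loose; origin at the centre of its underside
Things that resemble listed ones, but are neither listed nor needed, are in the scene too. Several things have the shape of the stand; the one meant has the colours described above. Leave any pink look-alike of the driver alone.

How it is judged:
By the outcome, as a careful person would: the job done as asked, in the order asked, and still so for the second after the job is handed in, while the arm keeps its last pose, push and grip.
It also fails if it takes over 61 s, if anything falls off the work surface, if the arm or the gripper's body presses on something with over 40 N, if the wrist force passes 120 N, or if a joint passes its speed limit or range.

## Working session

There is one attempt and no reset: what is moved stays moved. The work goes in short steps, Python scripts to look and compute and a shell command to move; the robot and the scene stay as the last step left them, time stands still between calls to the robot, and variables do not carry over. Pictures are saved under pics/ and viewed, at most 12 in all, crops included, and the job is handed in when it is done.

```bash
ls; mkdir -p pics; python3 - <<'E'
from bench import *
import cv2,numpy as np
for n in("scene","top"):
    p,d=snapshot(n); cv2.imwrite(f"pics/{n}0.png",p[:,:,::-1]); np.save(f"{n}0.npy",d); np.save(f"{n}0p.npy",p); print(n,calibration(n))
a=[cv2.imread(f"pics/{n}0.png") for n in("scene","top")]
print(sense())
E
```

```text
pics
scene {'fovy': 56.93388779754522, 'cx': 276.1332704181088, 'cy': 209.61570546265582, 'rvec': array([ 2.23966839,  0.65521799, -0.28468534]), 'tvec': array([-378.84907848,  -84.75821935, 1184.19658853])}
top {'fovy': 53.7155564971894, 'cx': 281.95577813912547, 'cy': 209.53909580622175, 'rvec': array([ 2.17141479, -2.22141265,  0.04916152]), 'tvec': array([ -11.59587106,  447.65106064, 1182.20975516])}
{'time': 0.1, 'joint_pos': array([ 7.19406938e+01,  7.51100888e+00,  8.53252713e+01, -1.24936645e-03,
        8.72605891e+01, -4.89215769e+00]), 'qd': array([ 0.06801413, -0.02874131, -0.07269307,  0.00770729, -0.06751094,
        0.00482052]), 'joint_efforts': array([ 1.22466241e-03, -5.70951355e+01, -5.01942837e+01, -7.62806872e-05,
        7.93483778e-03,  1.05896779e-04]), 'tool_pos': array([136.48980073, 583.73186871, 219.82557421]), 'tcp_rot': array([-1.79903377e+02, -7.01777758e-03,  1.66832906e+02]), 'ft_force': array([-0.29453869, -0.16065037,  0.72167089]), 'wrist_torque': array([-0.04314098, -0.00710099, -0.04758456]), 'grip_force': 0.0, 'finger_gap': 85.25918256929332}
```

View pics/scene0.png

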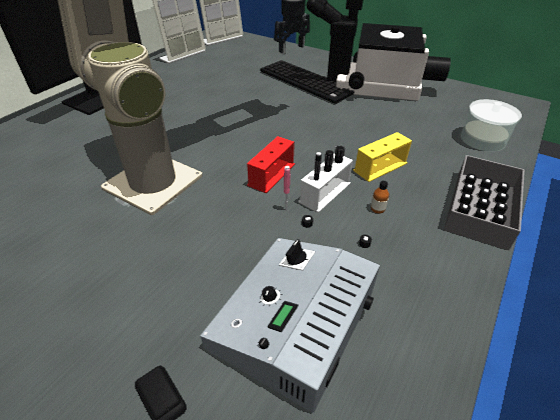

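View pics/top0.png

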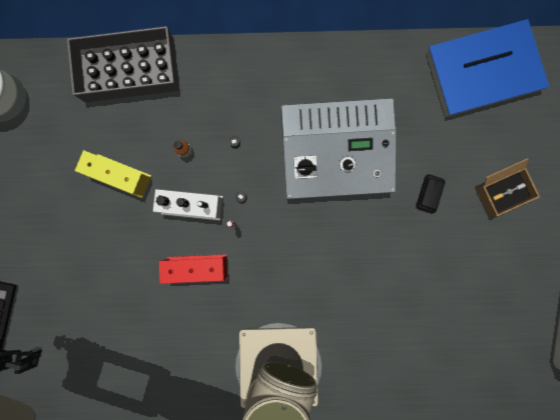

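The slim-driver candidates in the top view are the aluminium stand's three drivers at (162,200), (183,203) and (202,205), plus the pink look-alike at (230,225). The red stand (193,270) and yellow stand (113,173) are decoys. In the scene view the tallest and slimmest driver is at (318,165), which I take to be top (202,205). I'll check that in a close crop.

```bash
cat > h.py <<'E'
import numpy as np,cv2
from bench import *
def cam(n):
    c=calibration(n);f=210/np.tan(np.radians(c["fovy"]/2))
    return np.array([[f,0,c["cx"]],[0,f,c["cy"]],[0,0,1]]),cv2.Rodrigues(c["rvec"])[0],np.ravel(c["tvec"])
def world(n,u,v,d):
    K,R,t=cam(n); u=np.asarray(u,float);v=np.asarray(v,float)
    r=np.linalg.inv(K)@np.vstack([u.ravel(),v.ravel(),np.ones(u.size)])
    return (R.T@(r*np.ravel(d)-t[:,None])).T
def onz(n,u,v,z):
    K,R,t=cam(n); r=R.T@np.linalg.inv(K)@np.array([u,v,1.]); c=-R.T@t
    return c+r*(z-c[2])/r[2]
def proj(n,P):
    K,R,t=cam(n); q=(K@(R@np.atleast_2d(P).T+t[:,None])); return (q[:2]/q[2]).T
E
python3 - <<'E'
from h import *
s=np.load("scene0p.npy");t=np.load("top0p.npy")
def crop(im,x0,y0,w,h,k): return cv2.resize(im[y0:y0+h,x0:x0+w],None,fx=k,fy=k,interpolation=cv2.INTER_CUBIC)
a=crop(t,150,180,100,75,4);b=crop(s,270,140,100,75,4);c=crop(t,280,140,120,60,3);c2=crop(s,225,230,110,130,3)
H=np.zeros((600,800,3),np.uint8)
H[:300,:400]=a;H[:300,400:]=b;H[300:480,:360]=c;H[300:600,400:730]=c2[:300]
cv2.imwrite("pics/crop1.png",H[:,:,::-1])
d=np.load("top0.npy")
# panel plane fit
vv,uu=np.mgrid[135:200,286:394]; P=world("top",uu,vv,d[135:200,286:394]); 
P=P[d[135:200,286:394].ravel()>0]
m=np.ones(len(P),bool)
for i in range(10):
    A=np.c_[P[m][:,:2],np.ones(m.sum())];k=np.linalg.lstsq(A,P[m][:,2],rcond=None)[0]
    m=abs(P@np.r_[k[:2],-1]+k[2])<2.5
print(k,m.mean(),np.degrees(np.arctan(np.hypot(k[0],k[1]))),"yaw",np.degrees(np.arctan2(k[1],k[0])))
for u,v in[(377,174),(306,167),(348,164),(202,205),(183,203),(162,200),(230,225)]:
    print(u,v,world("top",[u],[v],[d[v,u]]).round(1), np.nanmax(world("top",*np.meshgrid(range(u-5,u+6),range(v-5,v+6)),d[v-5:v+6,u-5:u+6])[:,2]).round())
E
```

```text
[ 3.32878230e-01  1.48224591e-02 -1.02018710e+02] 0.601258581235698 18.42848948929505 yaw 2.549592140605659
377 174 [[ 536.9 -286.2   63.2]] 1202.0
306 167 [[552.4 -87.6 119.7]] 121.0
348 164 [[ 559.6 -199.9  107.8]] 108.0
202 205 [[456.2 178.7 161.3]] 170.0
183 203 [[463.6 230.9 143. ]] 149.0
162 200 [[473.6 288.6 129.1]] 137.0
230 225 [[404.6 111.4 143.9]] 153.0
```

View pics/crop1.png

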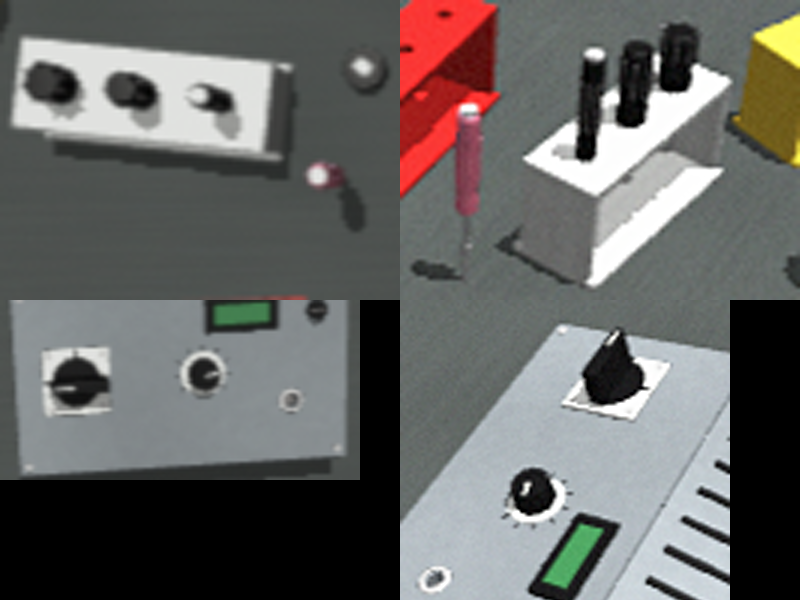

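The crop confirms it. The slim driver is at top (200,204): steel cap, thinnest and tallest. The switch is off, with its pointed end to the left, and its plate is centred near top (305.5,166.7). The reset ring is near top (376.7,173.3) and scene (236.7,322.7).

```bash
python3 - <<'E'
from h import *
k=np.array([.33288,.01482,-102.02])
def onplane(n,u,v,h):
    K,R,t=cam(n); r=R.T@np.linalg.inv(K)@np.array([u,v,1.]); c=-R.T@t
    N=np.r_[-k[:2],1]; L=np.linalg.norm(N); return c+r*((k[2]+h*L-N@c)/(N@r))
print("hole",onplane("top",376.7,173.3,2),onplane("scene",236.7,322.7,2))
print("plate",onplane("top",305.5,166.7,4))
sc=np.array([(563,403),(640,420),(669,362),(594,345)])  # plate corners in crop
print("plate sc",onplane("scene",225+(sc[:,0]-400).mean()/3,230+(sc[:,1]-300).mean()/3,4))
tc=np.array([(200,96)]);print("slim cap top",onz("top",150+200/4,180+96/4,165),"scene",onz("scene",270+(594-400)/4,140+53/4,165))
print("knob",onplane("top",347.5,164.5,9))
E
```

```text
hole [ 537.37460459 -282.76636257   74.77876783] [ 538.94897921 -281.23645935   75.32551882]
plate [558.20471126 -88.21176795  86.70409978]
plate sc [559.25010372 -86.10211033  87.08335515]
slim cap top [458.58386833 182.97682803 165.        ] scene [458.51838951 190.58854081 165.        ]
knob [ 560.87845916 -201.20043812   91.18991226]
```

```bash
python3 -m crank '[[-52,-54.6,0,1.3,0],[-52,-54.6,0,1.3,0],[-52,-54.6,0,1.3,0],[-52,-54.6,0,1.3,0],[-52,-54.6,0,1.3,0],[-52,-54.6,0,1.3,0],[-52,-54.6,0,1.3,0],[-52,-54.6,0,1.3,0],[-52,-54.6,0,1.3,0],[-52,-54.6,0,1.3,0],[-52,-54.6,0,1.3,0],[-52,-54.6,0,1.3,0],[-52,-54.6,0,1.3,0],[-52,-54.6,0,1.3,0],[-52,-54.6,0,1.3,0],[-52,-54.6,0,1.3,0],[-52,-54.6,0,1.3,0],[-52,-54.6,0,1.3,0],[-52,-54.6,0,1.3,0],[-52,-54.6,0,1.3,0]]' 60
```

```text
time: 2.1
tool_pos: [518.4, -64.6, 221.1]
tcp_rot: [180.0, 0.0, 92.5]
ft_force: [0.2, 0.2, 0.1]
finger_gap: 0.2
grip_force: 0.0
```

```bash
python3 -m crank '[[0,0,4,0,0],[0,0,8,0,0],[0,0,10.5,0,0],[0,0,10.5,0,0],[0,0,10.5,0,0]]'
python3 - <<'E'
from h import *
p,_=snapshot("scene");q,_=snapshot("top")
a=cv2.resize(p[190:330,230:370],None,fx=2.85,fy=2.85,interpolation=2)[:399,:399];b=cv2.resize(q[110:250,250:390],None,fx=2.85,fy=2.85,interpolation=2)[:399,:399]
cv2.imwrite("pics/c2.png",np.hstack([a,b])[:,:,::-1])
E
```

```text
time: 2.6
tool_pos: [518.6, -65.3, 116.5]
tcp_rot: [-180.0, -0.0, 92.4]
ft_force: [-0.4, -0.6, 1.2]
finger_gap: -0.3
grip_force: 0.0
```

View pics/c2.png

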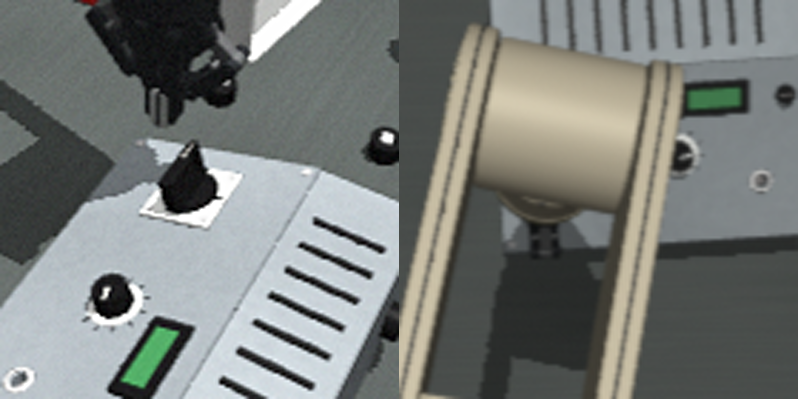

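The fingertips, at scene (286,231), sit downslope and left of the handle, as intended. Now I push the pointed end up the slope.

```bash
python3 -m crank '[[0,0,0.4,0,0],[0,0.8,0.2,0,0],[0,1.6,-0.1,0,0],[0,2.4,-0.4,0,0],[0,3.2,-0.65,0,0],[0,4,-0.9,0,0],[0,4.6,-1.1,0,0],[0,5.2,-1.3,0,0],[0,5.2,-1.3,0,0],[0,5.2,-1.3,0,0]]'
python3 - <<'E'
from h import *
p,_=snapshot("scene")
cv2.imwrite("pics/c3.png",cv2.resize(p[190:330,230:370],None,fx=3,fy=3,interpolation=2)[:,:,::-1])
E
```

```text
time: 3.7
tool_pos: [570.5, -63.7, 128.6]
tcp_rot: [-180.0, -0.0, 92.4]
ft_force: [-1.0, -0.2, -0.3]
finger_gap: -0.3
grip_force: 0.0
```

View pics/c3.png

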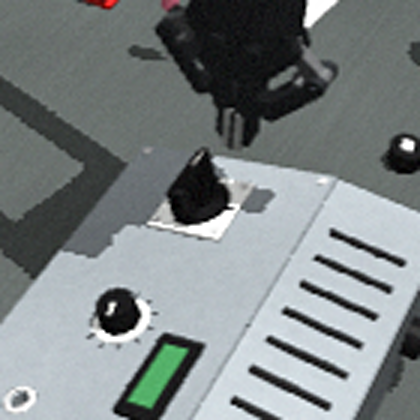

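The handle hasn't turned: the fingers are at scene (308,235) and passed beside it or above it. I'll check their real position against the projections.

```bash
python3 - <<'E'
from h import *
for P in[(570.5,-63.7,106.6),(570.5,-63.7,128.6),(559.5,-87.3,87),(551,-87,109.5),(549,-62,109),(548,-87.5,118)]: print(P,proj("scene",np.array(P)).round(1),proj("top",np.array(P)).round(1))
d=snapshot("scene")[1]
vv,uu=np.mgrid[212:242,295:325]; W=world("scene",uu,vv,d[212:242,295:325]).reshape(30,30,3)
for v,u in[(20,12),(22,12),(24,11),(15,12),(22,15)]: print(u+295,v+212,W[v,u].round(1))
d=np.load("scene0.npy")
for u,v in[(294,242),(296,246),(299,243),(292,250),(294,250),(298,250)]: print("bar",u,v,world("scene",[u],[v],[d[v,u]]).round(1))
E
```

```text
(570.5, -63.7, 106.6) [[307.1 247.2]] [[296.6 161.2]]
(570.5, -63.7, 128.6) [[307.7 240.3]] [[296.8 159.8]]
(559.5, -87.3, 87) [[297.  257.9]] [[305.2 166.2]]
(551, -87, 109.5) [[294.1 249.4]] [[305.6 168.1]]
(549, -62, 109) [[299. 242.]] [[296.2 169.1]]
(548, -87.5, 118) [[292.9 246.4]] [[306.  168.8]]
307 232 [572.3 -74.1 164.4]
307 234 [571.8 -72.3 156.6]
306 236 [570.4 -73.4 150.8]
307 227 [571.2 -73.6 178.1]
310 234 [578.1 -71.  159. ]
bar 294 242 [[542.5 -73.2 115.6]]
bar 296 246 [[553.7 -84.1 119.5]]
bar 299 243 [[553.  -69.6 115.2]]
bar 292 250 [[552.5 -98.8 119.9]]
bar 294 250 [[553.9 -92.5 114.7]]
bar 298 250 [[557.4 -80.8 105.7]]
```

```bash
python3 - <<'E'
from h import *
p,d=snapshot("scene")
for u in(305,307,309):
    for v in range(228,246,2): print(u,v,p[v,u],d[v,u].round(),world("scene",[u],[v],[d[v,u]])[0].round(0))
s=sense();print(s["joint_pos"],s["tool_pos"],s["finger_gap"])
E
```

```text
305 228 [94 95 94] 798.0 [567. -73. 172.]
305 230 [83 83 80] 802.0 [567. -73. 167.]
305 232 [84 87 84] 805.0 [568. -74. 162.]
305 234 [77 80 81] 811.0 [567. -72. 154.]
305 236 [70 72 71] 814.0 [568. -73. 149.]
305 238 [68 69 68] 823.0 [567. -70. 139.]
305 240 [108 114 113] 1006.0 [513.  40.   1.]
305 242 [138 146 148] 897.0 [548. -30.  78.]
305 244 [195 202 211] 889.0 [551. -37.  81.]
307 228 [37 37 35] 795.0 [571. -73. 174.]
307 230 [32 36 36] 798.0 [572. -74. 170.]
307 232 [36 37 36] 802.0 [572. -73. 164.]
307 234 [45 48 47] 807.0 [572. -73. 157.]
307 236 [58 57 56] 812.0 [572. -72. 150.]
307 238 [52 51 52] 815.0 [573. -73. 145.]
307 240 [100 108 107] 1007.0 [517.  44.   1.]
307 242 [111 119 116] 1003.0 [520.  38.   0.]
307 244 [201 208 216] 889.0 [555. -34.  80.]
309 228 [87 89 88] 794.0 [575. -72. 175.]
309 230 [90 92 90] 797.0 [575. -72. 170.]
309 232 [85 89 86] 799.0 [576. -73. 166.]
309 234 [87 87 88] 803.0 [577. -73. 160.]
309 236 [81 83 84] 807.0 [577. -73. 154.]
309 238 [83 87 86] 811.0 [577. -72. 148.]
309 240 [ 96 103 100] 1010.0 [520.  49.  -2.]
309 242 [ 98 104 101] 1001.0 [525.  40.   1.]
309 244 [196 207 213] 887.0 [560. -33.  82.]
[-1.14933490e+01  6.99009725e+00  9.55840705e+01 -2.17733431e-03
  7.74549187e+01 -1.38392652e+01] [570.18467151 -63.70298374 128.55711538] 0.05778080745830526
```

The fingertips end at about z 142 by depth, roughly 35 mm higher than the reported TCP minus 22 mm, while x and y agree. So they passed over the handle. I'll go back, come in lower while watching the force, and push again.

```bash
python3 -m crank '[[0,-2.6,0,0,0],[0,-5.2,0.5,0,0],[0,-5.2,2,0,0],[0,-5.2,3.5,0,0],[0,-5.2,4.2,0,0],[0,-5.2,4.2,0,0]]'
python3 - <<'E'
from h import *
p,d=snapshot("scene")
v,u=np.mgrid[215:275,270:305];W=world("scene",u,v,d[215:275,270:305]);c=p[215:275,270:305].reshape(-1,3)
m=(abs(W[:,0]-518)<12)&(W[:,1]<-55)&(W[:,1]>-90)&(W[:,2]>78)
print(m.sum(),W[m].min(0),np.percentile(W[m],[5,50,95],axis=0)); print(sense()["ft_force"])
E
```

```text
time: 4.45
tool_pos: [517.8, -65.6, 84.9]
tcp_rot: [-179.8, -0.0, 92.4]
ft_force: [-0.8, 0.4, 0.3]
finger_gap: -0.1
grip_force: 0.0
260 [506.35960046 -83.08720558  96.8106896 ] [[508.01089901 -81.49821035 104.14600372]
 [516.83560387 -75.16655639 145.54250758]
 [528.37706134 -69.52408701 184.53259448]]
[-0.57646023 -0.17097835  0.29207754]
```

```bash
python3 -m crank '[[0,0,0.4,0,0],[0,0.8,0.2,0,0],[0,1.6,-0.1,0,0],[0,2.4,-0.4,0,0],[0,3.2,-0.65,0,0],[0,4,-0.9,0,0],[0,4.6,-1.1,0,0],[0,5.2,-1.3,0,0],[0,5.2,-1.3,0,0],[0,5.2,-1.3,0,0]]'
python3 - <<'E'
from h import *
p,_=snapshot("scene")
cv2.imwrite("pics/c4.png",cv2.resize(p[190:330,230:370],None,fx=3,fy=3,interpolation=2)[:,:,::-1])
E
```

```text
time: 5.5
tool_pos: [570.6, -63.7, 99.8]
tcp_rot: [-180.0, 0.0, 92.4]
ft_force: [0.4, -0.0, -0.3]
finger_gap: 0.1
grip_force: 0.0
```

View pics/c4.png

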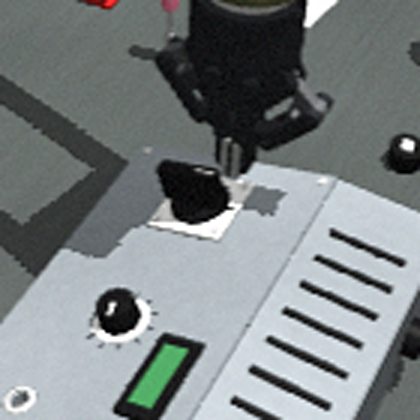

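The bar now lies up the slope. I'll confirm that from the top view once the arm is away. Next I'll get the driver's position and the true gripper height from depth, while retracting.

```bash
python3 -m crank '[[0,0,-4,0,2],[0,0,-8,0,4],[0,0,-12,0,5],[0,0,-13,0,5]]'
python3 - <<'E'
from h import *
for n in("scene","top"):
    d=np.load(n+"0.npy");v,u=np.mgrid[0:420,0:560];W=world(n,u,v,d)
    p=np.load(n+"0p.npy").reshape(-1,3)
    m=(d.ravel()>0)&(abs(W[:,0]-458)<25)&(abs(W[:,1]-183)<25)&(W[:,2]>95)
    Q=W[m];print(n,m.sum());
    for lo in(95,110,125,140,155):
        q=Q[(Q[:,2]>=lo)&(Q[:,2]<lo+15)]
        if len(q): print(lo,len(q),q.min(0).round(1),q.mean(0).round(1),q.max(0).round(1))
    m=(d.ravel()>0)&(abs(W[:,0]-136)<70)&(abs(W[:,1]-584)<70)&(W[:,2]>100)
    Q=W[m]; 
    if len(Q):
        print("grip",len(Q),np.percentile(Q[:,2],[0,1,5,20,50]).round())
# gripper now
p,d=snapshot("scene");T=sense()["tool_pos"];v,u=np.mgrid[0:420,0:560];W=world("scene",u,v,d)
m=(d.ravel()>0)&(abs(W[:,0]-T[0])<70)&(abs(W[:,1]-T[1])<60)&(W[:,2]>T[2]-30)
Q=W[m]-T;
for lo in range(-20,140,10):
    q=Q[(Q[:,2]>=lo)&(Q[:,2]<lo+10)]
    if len(q): print(lo,len(q),q.min(0).round(),q.max(0).round())
E
```

```text
time: 5.95
tool_pos: [572.7, -64.2, 235.8]
tcp_rot: [179.5, 0.1, 92.3]
ft_force: [0.3, -0.6, 0.8]
finger_gap: 50.0
grip_force: 0.0
scene 154
95 27 [453.9 178.7  95.1] [463.1 182.3 102.1] [468.3 190.9 109.4]
110 28 [451.8 176.9 110.1] [462.9 181.5 116.8] [469.6 189.8 124.4]
125 30 [455.9 176.7 125.4] [462.9 181.1 132.2] [468.6 188.5 139.7]
140 29 [454.  176.8 140. ] [463.  181.9 146.9] [469.1 189.9 153. ]
155 39 [454.4 176.3 155. ] [462.8 182.9 163. ] [468.9 191.6 169.8]
grip 1172 [244. 248. 260. 299. 336.]
top 61
95 6 [454.  177.7  96.1] [458.7 179.  102.8] [465. 181. 109.]
110 6 [453.7 176.6 115.5] [460.  179.1 118.8] [466.8 182.4 124.7]
125 7 [452.6 177.1 125.5] [456.9 181.7 130.6] [466.1 190.2 136.8]
140 10 [451.9 176.6 141.3] [459.2 179.1 148.9] [467.2 183.5 154. ]
155 28 [453.7 178.4 158.1] [459.6 183.8 165. ] [466.5 191.  169.9]
grip 712 [243. 246. 257. 301. 329.]
10 21 [-30. -11.  12.] [32. 11. 20.]
20 77 [-37. -12.  20.] [39. 13. 30.]
30 82 [-38. -12.  30.] [40. 10. 40.]
40 83 [-36. -11.  40.] [40. 10. 50.]
50 81 [-48. -13.  50.] [43. 12. 60.]
60 220 [-56. -15.  60.] [58. 16. 70.]
70 164 [-57. -17.  70.] [60. 17. 80.]
80 247 [-59. -17.  80.] [63. 21. 90.]
90 224 [-64. -17.  90.] [ 65.  11. 100.]
100 271 [-66. -20. 100.] [ 67.  12. 110.]
110 493 [-66. -20. 110.] [ 68.  17. 120.]
120 159 [-46. -20. 120.] [ 48.  10. 130.]
130 50 [-35. -32. 130.] [ 39.   9. 140.]
```

Both cameras agree that the true z is about 33 mm above the reported z, while x and y are right. The driver's axis is at about (460.5,184).

```bash
python3 -m crank '[[25.3,-10.2,0,0,5],[25.3,-10.2,0,0,5],[25.3,-10.2,0,0,5],[25.3,-10.2,0,0,5],[25.3,-10.2,0,0,5],[25.3,-10.2,0,0,5],[25.3,-10.2,0,0,5],[25.3,-10.2,0,0,5]]'
python3 - <<'E'
from h import *
T=sense()["tool_pos"];print(T)
p,d=snapshot("scene");q,_=snapshot("top")
a=cv2.resize(p[80:220,250:390],None,fx=2.85,fy=2.85,interpolation=2)[:399,:399];b=cv2.resize(q[110:220,280:390],None,fx=3.63,fy=3.63,interpolation=2)[:399,:399]
cv2.imwrite("pics/c5.png",np.hstack([a,b])[:,:,::-1])
v,u=np.mgrid[0:420,0:560];W=world("scene",u,v,d)
m=(d.ravel()>0)&(abs(W[:,0]-T[0])<70)&(abs(W[:,1]-T[1])<40)&(W[:,2]>T[2]-30)
Q=W[m]-T
for lo in(10,20,30,40): q=Q[(Q[:,2]>=lo)&(Q[:,2]<lo+10)]; print(lo,len(q),q.min(0).round(),q.max(0).round())
E
```

```text
time: 6.8
tool_pos: [457.5, 184.8, 228.4]
tcp_rot: [-179.9, 0.0, 92.4]
ft_force: [0.6, -0.2, -0.5]
finger_gap: 49.9
grip_force: 0.0
[457.54126333 184.80252357 228.43651953]
10 23 [-29. -11.  13.] [34. 11. 20.]
20 50 [-36. -11.  21.] [40. 10. 30.]
30 59 [-36. -12.  30.] [41. 11. 40.]
40 60 [-37. -11.  40.] [41. 11. 49.]
```

View pics/c5.png

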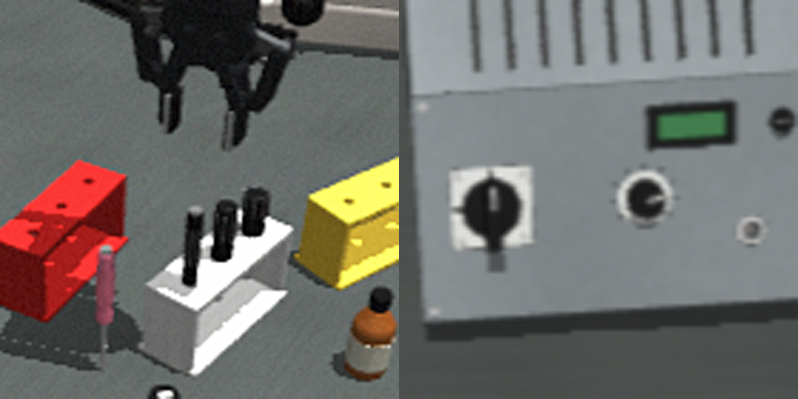

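The switch is on, with its white line pointing up the slope at top crop (492,195). The fingers straddle the slim driver. I'll descend, then grip.

```bash
python3 -m crank '[[0,0.2,4,0,5],[0,0.2,8,0,5],[0,0.2,11,0,5],[0,0.2,13.1,0,5],[0,0.2,13.1,0,5],[0,0.2,13.1,0,5],[0,0.2,13.1,0,5]]'
python3 - <<'E'
from h import *
T=sense()["tool_pos"];print(T)
p,d=snapshot("scene")
cv2.imwrite("pics/c6.png",cv2.resize(p[110:220,270:380],None,fx=4,fy=4,interpolation=2)[:,:,::-1])
E
```

```text
time: 7.6
tool_pos: [461.8, 184.8, 100.6]
tcp_rot: [179.9, -0.0, 92.3]
ft_force: [0.5, -0.2, -0.1]
finger_gap: 49.6
grip_force: 0.0
[461.75559968 184.77411305 100.57886591]
```

View pics/c6.png

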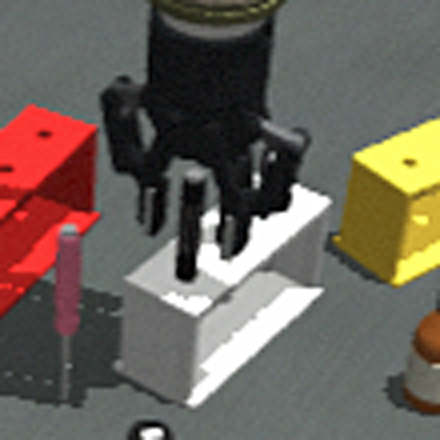

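The driver at crop (190,220) is midway between the fingertips at (150,230) and (233,255). I'll grip it and lift.

```bash
python3 -m crank '[[0,0,0,0,0],[0,0,0,0,0],[0,0,0,0,0],[0,0,0,0,0],[0,0,0,0,0],[0,0,0,0,0],[0,0,0,0,0],[0,0,0,0,0]]' 60
python3 -m crank '[[0,0,-1,0,0],[0,0,-3,0,0],[0,0,-7,0,0],[0,0,-11,0,0],[0,0,-13,0,0],[0,0,-13,0,0],[0,0,-13,0,0]]'
python3 - <<'E'
from h import *
T=sense()["tool_pos"]
for n in("scene","top"):
    p,d=snapshot(n);v,u=np.mgrid[0:420,0:560];W=world(n,u,v,d)
    m=(d.ravel()>0)&(np.hypot(W[:,0]-T[0],W[:,1]-T[1])<20)&(W[:,2]>120)&(W[:,2]<T[2]+60)
    Q=W[m]; print(n,T.round(1))
    for lo in range(120,290,15):
        q=Q[(Q[:,2]>=lo)&(Q[:,2]<lo+15)]
        if len(q): print(lo,len(q),q.min(0).round(1),q.mean(0).round(1),q.max(0).round(1))
E
```

```text
time: 8.45
tool_pos: [460.8, 185.1, 99.5]
tcp_rot: [179.9, -0.0, 92.4]
ft_force: [-1.4, -0.6, 4.9]
finger_gap: 14.4
grip_force: 58.4
time: 9.15
tool_pos: [460.3, 185.0, 229.0]
tcp_rot: [180.0, -0.0, 92.3]
ft_force: [0.2, -0.4, -1.3]
finger_gap: 14.4
grip_force: 58.5
scene [460.3 185.  229. ]
150 10 [459.3 182.2 152.3] [462.1 184.9 157.9] [464.3 187.3 164.2]
165 10 [459.5 183.  166.8] [462.2 185.7 173.1] [464.6 188.  179.4]
180 9 [460.3 183.3 181.7] [462.  185.5 187.7] [464.1 189.1 193.9]
195 10 [458.4 182.6 195.8] [462.2 185.2 202.1] [464.1 187.7 208.6]
210 22 [457.6 178.8 210.3] [464.2 181.6 219.2] [469.6 185.9 223.8]
225 33 [455.5 177.  225.7] [463.2 181.1 232.4] [474.8 186.9 239.6]
240 67 [440.7 173.  240.1] [461.6 178.5 248.2] [479.4 187.  254.8]
255 83 [441.1 173.1 255.1] [461.2 178.5 262.6] [479.5 183.5 269.9]
270 75 [443.3 170.7 270.2] [460.5 178.6 277.1] [479.2 187.6 284.8]
285 21 [444.7 170.3 285.1] [459.1 179.1 287. ] [475.9 194.4 288.8]
top [460.3 185.  229. ]
135 1 [462.1 183.4 149.8] [462.1 183.4 149.8] [462.1 183.4 149.8]
150 3 [458.8 182.7 153.6] [459.8 183.3 159.1] [461.3 183.6 162.2]
165 2 [458.4 182.9 168.2] [459.4 183.8 173. ] [460.3 184.8 177.9]
180 1 [459.6 183.1 188.6] [459.6 183.1 188.6] [459.6 183.1 188.6]
210 3 [457.3 177.9 214.1] [460.7 178.3 219.7] [464.6 178.7 223.6]
225 4 [451.6 175.1 226. ] [457.5 177.5 230.6] [461.8 179.5 239.4]
240 2 [448.8 173.7 244.5] [451.2 173.9 245.5] [453.6 174.1 246.4]
```

The driver is held upright with its tip at z≈150. Now I'll carry it over the hole.

```bash
python3 -m crank '[[-3,0.4,0,0,0],[-7,0.9,0,0,0],[-11,1.4,0,0,0],[-15,1.9,0,0,0],[-19,2.4,0,0,0],[-23,2.9,0,0,0],[-27,3.4,0,0,0],[-31,3.9,0,0,0],[-35,4.5,0,0,0],[-39,5,0,0,0],[-43,5.5,0,0,0],[-45.5,5.9,0,0,0],[-47.1,6.05,0,0,0],[-47.1,6.05,2,0,0],[-47.1,6.05,4,0,0],[-47.1,6.05,5.5,0,0],[-47.1,6.05,5.5,0,0],[-47.1,6.05,5.5,0,0],[-47.1,6.05,5.5,0,0]]'
python3 - <<'E'
from h import *
T=sense()["tool_pos"];print(T)
for n in("scene","top"):
    p,d=snapshot(n); np.save(n+"1p.npy",p);np.save(n+"1.npy",d)
    c=proj(n,np.array([538,-282,80]))[0].round().astype(int);print(n,c)
    x,y=c[0]-25,c[1]-30
    globals()[n]=cv2.resize(p[y:y+50,x:x+50],(400,400),interpolation=cv2.INTER_CUBIC);print(x,y)
    v,u=np.mgrid[0:420,0:560];W=world(n,u,v,d)
    m=(d.ravel()>0)&(np.hypot(W[:,0]-T[0],W[:,1]-T[1])<15)&(W[:,2]>88)&(W[:,2]<155)
    Q=W[m];
    for lo in range(85,150,15):
        q=Q[(Q[:,2]>=lo)&(Q[:,2]<lo+15)]
        if len(q): print(lo,len(q),q.min(0).round(1),q.mean(0).round(1),q.max(0).round(1))
cv2.imwrite("pics/c7.png",np.hstack([scene,top])[:,:,::-1])
E
```

```text
time: 11.15
tool_pos: [540.7, -283.2, 175.1]
tcp_rot: [179.9, 0.1, 92.4]
ft_force: [0.1, 0.1, -0.4]
finger_gap: 14.5
grip_force: 58.5
[ 540.67947541 -283.22107475  175.10715996]
scene [236 321]
211 291
85 4 [ 541.6 -284.3   97. ] [ 542.9 -282.3   97.8] [ 544.1 -280.3   98.5]
100 11 [ 539.8 -284.6  101. ] [ 542.7 -283.3  107.9] [ 544.3 -281.2  114.5]
115 14 [ 540.1 -284.2  115.4] [ 543.  -283.   123.1] [ 544.7 -280.6  128.7]
130 11 [ 539.7 -284.1  130.4] [ 542.7 -283.2  138. ] [ 544.5 -281.5  144.9]
145 8 [ 540.9 -284.8  145.2] [ 542.4 -282.8  148.1] [ 543.8 -280.8  151.1]
top [377 173]
352 143
```

View pics/c7.png

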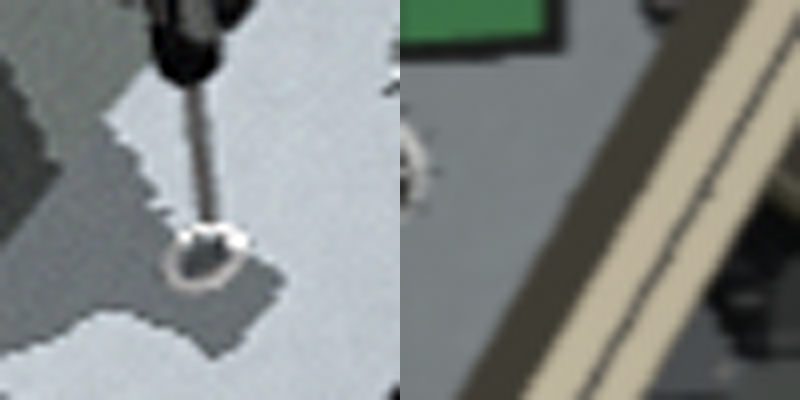

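The scene crop shows the shaft tip at (236.4,318) just above the ring, whose centre is at (236.2,322.6). The top view is blocked by the arm. I'll work out the relative offset entirely within the scene camera.

```bash
python3 - <<'E'
from h import *
K,R,t=cam("scene");C=-R.T@t;print("cam",C.round())
d0=np.load("scene0.npy");p0=np.load("scene0p.npy");d=np.load("scene1.npy");p=np.load("scene1p.npy").astype(int)
v,u=np.mgrid[0:420,0:560];W=world("scene",u,v,d0)
m=(np.hypot(W[:,0]-538,W[:,1]+282)<45)&(d0.ravel()>0)
P=W[m]; g=np.ones(len(P),bool)
for i in range(10):
    k=np.linalg.lstsq(np.c_[P[g][:,:2],np.ones(g.sum())],P[g][:,2],rcond=None)[0]; g=abs(P@np.r_[k[:2],-1]+k[2])<1.5
print("plane",k,g.sum(),len(P))
def onpl(u,v,h):
    r=R.T@np.linalg.inv(K)@np.array([u,v,1.]);N=np.r_[-k[:2],1];L=np.linalg.norm(N); return C+r*((k[2]+h*L-N@C)/(N@r))
# ring ellipse from original image: bright minus local
s=p0[312:334,226:248].astype(float).mean(2); big=cv2.resize(s,None,fx=8,fy=8,interpolation=2)
print(s.round().astype(int)[4:18,4:18])
for uv in[(236.2,322.6),(236.7,322.7)]: print("hole",onpl(*uv,2).round(1))
# shaft centre per row, darkness weighted vs sides
g=p.sum(2)/3.
for r in range(303,317):
    row=g[r,226:246]; bg=np.r_[row[:4],row[-4:]]; b=np.interp(np.arange(20),[0,19],[row[:4].mean(),row[-4:].mean()])
    w=np.clip(b-row-25,0,None); print(r,(226+(w*np.arange(20)).sum()/w.sum()).round(2),w.round().astype(int)[5:15])
for xy in[(541,-283),(541,-282),(542,-282),(541,-281)]: print(xy,proj("scene",np.array([[*xy,97.],[*xy,120],[*xy,140]])).round(2).tolist())
E
```

```text
cam [ 818. -578.  742.]
plane [ 3.25310238e-01  1.33509587e-02 -9.84718233e+01] 1096 1330
[[190 190 191 187 191 189 193 194 190 194 187 193 193 188]
 [188 190 189 190 188 190 194 193 194 190 189 189 193 193]
 [190 188 188 189 192 187 194 198 195 191 191 193 189 193]
 [192 188 191 183 173 220 248 241 251 243 206 177 189 194]
 [190 190 176 212 245 175 151 175 144 223 248 236 190 188]
 [186 180 211 233 194 194 128  88  79 189 253 237 161 189]
 [189 203 232 214 159 104 104  86  63 137 239 244 172 188]
 [185 221 243 195 131 113 106  92  77 180 252 242 186 192]
 [167 194 247 201 102 106 116 139 208 255 255 209 189 191]
 [160 183 250 229 143 150 189 223 253 255 203 188 187 189]
 [188 182 219 249 247 248 251 255 255 199 188 188 191 192]
 [189 187 181 182 208 218 204 186 199 187 187 190 188 189]
 [189 190 185 186 183 189 184 186 186 191 190 186 190 190]
 [188 191 191 185 188 186 188 193 189 188 187 186 187 186]]
hole [ 537.8 -281.4   74.8]
hole [ 538.9 -281.2   75.2]
303 234.81 [ 0  0  0 66 87 30  0  0  0  0]
304 234.81 [ 0  0  0 66 88 30  0  0  0  0]
305 235.0 [ 0  0  0 51 88 51  0  0  0  0]
306 235.2 [ 0  0  0 49 90 69 12  0  0  0]
307 235.14 [ 0  0  0 57 89 67 11  0  0  0]
308 235.24 [ 0  0  0 36 91 69  8  0  0  0]
309 234.21 [ 0  0  0  0 77 69 13  0  0  0]
310 234.03 [ 0  0  0  0 55 58  2  0  0  0]
311 234.19 [ 0  0  0  0 44 69 11  0  0  0]
312 234.33 [ 0  0  0  0 42 69 12  0  0  0]
313 236.12 [ 0  0  0  0 12 57 24  0  0  0]
314 236.18 [ 0  0  0  0  4 50 17  0  0  0]
315 236.39 [ 0  0  0  0  0 51 33  0  0  0]
316 236.41 [ 0  0  0  0  0 56 38  0  0  0]
(541, -283) [[236.23, 317.75], [235.38, 310.95], [234.61, 304.78]]
(541, -282) [[236.55, 317.36], [235.71, 310.55], [234.95, 304.38]]
(542, -282) [[236.98, 317.61], [236.14, 310.8], [235.39, 304.64]]
(541, -281) [[236.87, 316.96], [236.04, 310.15], [235.28, 303.98]]
```

```bash
python3 -m crank '[[0.07,-0.09,0,0,0],[0.07,-0.09,0.5,0,0],[0.07,-0.09,1,0,0],[0.07,-0.09,1.5,0,0],[0.07,-0.09,1.9,0,0],[0.07,-0.09,2.2,0,0],[0.07,-0.09,2.4,0,0],[0.07,-0.09,2.6,0,0],[0.07,-0.09,2.6,0,0],[0.07,-0.09,2.6,0,0]]'
python3 - <<'E'
from h import *
print(sense()["tool_pos"],sense()["ft_force"])
p,d=snapshot("scene")
cv2.imwrite("pics/c8.png",cv2.resize(p[291:341,211:261],(400,400),interpolation=2)[:,:,::-1])
E
```

```text
time: 12.25
tool_pos: [539.2, -282.5, 147.9]
tcp_rot: [180.0, 0.0, 92.3]
ft_force: [-1.1, -0.1, -0.3]
finger_gap: 14.6
grip_force: 58.5
[ 539.19682322 -282.52979823  147.92327891] [-1.12838476 -0.08579903 -0.28897341]
```

View pics/c8.png

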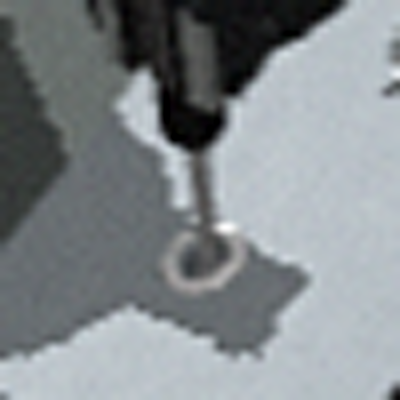

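The tip is inside the ring at crop (205,245), with no contact force. I'll keep going slowly.

```bash
python3 -m crank '[[0,0,0.1,0,0],[0,0,0.2,0,0],[0,0,0.3,0,0],[0,0,0.4,0,0],[0,0,0.5,0,0],[0,0,0.5,0,0]]'
```

```text
time: 12.9
tool_pos: [539.6, -282.6, 143.3]
tcp_rot: [179.9, 0.0, 92.4]
ft_force: [0.4, 0.6, 4.5]
finger_gap: 14.5
grip_force: 58.5
```

```bash
python3 -m crank '[[0,0,0.1,0,0],[0,0,0.2,0,0],[0,0,0.2,0,0],[0,0,0.2,0,0]]'; python3 -m crank '[[0,0,0.1,0,0],[0,0,0.1,0,0],[0,0,0.1,0,0]]';python3 -m crank '[[0,0,0.1,0,0],[0,0,0.1,0,0],[0,0,0.1,0,0]]'
```

```text
time: 13.3
tool_pos: [539.8, -282.7, 141.5]
tcp_rot: [179.9, 0.0, 92.4]
ft_force: [-0.1, -0.6, 5.4]
finger_gap: 14.9
grip_force: 58.7
time: 13.6
tool_pos: [540.0, -282.7, 140.7]
tcp_rot: [179.9, 0.1, 92.4]
ft_force: [2.0, 1.2, 6.1]
finger_gap: 14.6
grip_force: 58.9
time: 13.9
tool_pos: [540.2, -282.9, 140.4]
tcp_rot: [179.9, 0.1, 92.4]
ft_force: [0.9, 1.2, 9.1]
finger_gap: 14.9
grip_force: 59.3
```

```bash
python3 -m crank '[[0,0,0.1,0,0],[0,0,0.1,0,0],[0,0,0.1,0,0],[0,0,0.1,0,0]]'; python3 -m crank '[[0,0,0.05,0,0],[0,0,0.05,0,0],[0,0,0.05,0,0],[0,0,0.05,0,0],[0,0,0.05,0,0],[0,0,0.05,0,0],[0,0,0.05,0,0],[0,0,0.05,0,0],[0,0,0.05,0,0],[0,0,0.05,0,0],[0,0,0.05,0,0],[0,0,0.05,0,0],[0,0,0.05,0,0],[0,0,0.05,0,0],[0,0,0.05,0,0],[0,0,0.05,0,0],[0,0,0.05,0,0],[0,0,0.05,0,0]]'
python3 - <<'E'
from h import *
s=sense();print(s["tool_pos"],s["ft_force"])
p,d=snapshot("scene")
cv2.imwrite("pics/c9.png",cv2.resize(p[230:350,200:320],(600,600),interpolation=2)[:,:,::-1])
E
```

```text
time: 14.3
tool_pos: [540.4, -283.0, 140.2]
tcp_rot: [179.8, 0.1, 92.4]
ft_force: [0.0, 2.1, 13.9]
finger_gap: 14.6
grip_force: 59.6
time: 16.1
tool_pos: [540.5, -283.1, 140.1]
tcp_rot: [179.8, 0.1, 92.4]
ft_force: [-1.5, 2.3, 15.6]
finger_gap: 14.4
grip_force: 59.8
[ 540.47536289 -283.11660679  140.0717234 ] [-1.52919539  2.33806299 15.60453928]
```

View pics/c9.png

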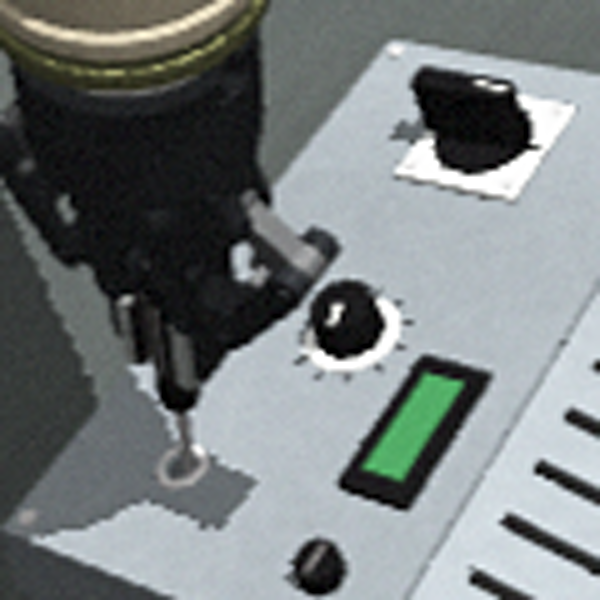

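The shaft is in the ring at crop (183,465), the switch is on and the knob hasn't moved. The force rose from 3–6 N along the spring to 15.6 N on the hard stop, and I held it there for about 2 s.

```bash
python3 -c "
from bench import *
print(hand_in())"
```

```text
the job is handed in; nothing more can be done
None
```

The main switch is fully on. I handed in with the slim driver still gripped and holding the reset button on its stop at about 15 N, after pressing it there for about 2 s; the hand-in returned no verdict.

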